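Uncouple the earthing arm of the high-voltage deck and hold it raised

TASK

The open high-voltage deck on the radio bench is earthed by a hinged copper arm whose coupler is locked onto a ball stud like a small trailer hitch. Draw the lock pin up out of the coupler and lay it in the grey parts tray, then pull the sprung latch grip sideways out of the coupler, lift the arm off the ball without forcing it against its latch, and leave everything else on the bench where it is. The arm has no stay, so finish while still holding it: keep the coupler about a hand's breadth (80 to 100 mm) above the ball, steady in the gripper, and do not let go.

Things in the scene. Friction and masses are not known exactly. Their poses are not given: they have to be found in the camera images.
- hv_deck: fixed open chassis of a high-voltage supply, grey steel, 260 x 360 mm (x, y), top plate 70 mm above the bench; origin under its centre, on the bench; z up, x to its front panel (meter, knobs; away from the robot), y along the earthing arm from ball to hinge. Transformer, 78 x 90 mm, top at 141 mm, at (-72, 95) mm; capacitors and resistor, tops at 138 mm, along x = 98 mm
- ball (a point): centre of the fixed steel ball, 25 mm in diameter, on a 10 mm neck and a white ribbed insulator; 150 mm above the bench, at (20, -90) mm of the deck
- earth_arm (a joint): hinge of the earthing arm (the tongue), rad: 0 = level, coupler down over the ball; grows as the coupler end is lifted; stop at 1.1. The arm with coupler and latch weighs 0.4 to 0.7 kg, swings freely and falls back when let go; 3 to 6 N lift it at the coupler
- coupler (a point): point of the arm that lies on the ball's centre when coupled; axes as the deck's at joint 0, turning with the arm. The brass coupler around it is a box 36 x 40 mm (x, y), its top 20 mm above this point; on its -x side a guide block for the latch reaches out to x = -46 mm, 40 mm wide in y, its top 3 mm below this point
- latch (a joint): travel of the spring latch, m: 0 = shut, its steel fork under the ball; pulled out along the deck's -x (level, square to the arm) it grows to the stop at 0.022; the fork is clear of the ball from 0.016 on. The spring pushes it shut with 6 N at 0, 10 N at 0.022, and shuts it when let go. With the lock pin in, it moves at most 3 mm. It rides on the arm and rises with it
- latch_grip (a point): gripping point on the latch's black upright grip, a plate 12 mm thick (deck x), 26 mm wide (y), 46 mm high; on its centre line, 12 mm below its top; when shut 86 mm from the ball centre along the deck's -x and 14 mm above it. 34 mm free between grip and guide block. Axes as the coupler's. Held across its thickness it can turn between the fingers as the arm swings
- lock_pin: loose steel lock pin, 30 to 60 g, upright in the guide block through the latch, 34 mm from the ball centre along the deck's -x. Grip: dark cylinder, 14 mm in diameter, from 4 to 40 mm above the origin; 16 mm collar from 0 to 4 mm, seated on the guide block; shaft 6 mm in diameter down to -24 mm, in an 8 mm hole. z along the pin to its grip. Lifts straight out
- lock_pin_mid (a point): middle of the lock pin's length, on its axis, 10 mm above its origin
- tray: fixed grey open parts tray, 150 x 130 mm (x, y), 30 mm high, walls and floor 4 to 5 mm; origin at the centre of its underside; two spare fuses lie in its +x half. It stands to the robot's left or right of the deck
- fuse0: spare fuse in the tray, 13 mm thick, 38 mm long; may be touched
- fuse1: spare fuse in the tray, 13 mm thick, 38 mm long; may be touched
- multimeter: loose yellow and black multimeter lying flat, 150 x 75 x 46 mm, origin under its centre; on the other side of the deck from the tray
- screwdriver: loose screwdriver with orange handle, 150 mm long, 26 mm thick, lying on the deck's top plate on the robot's side below the latch grip; origin under its middle, x along it
- solder_reel: loose solder reel, 56 mm in diameter, 50 mm high, standing; origin under its centre
- solvent_bottle: loose white bottle, 60 mm in diameter, 160 mm high, standing; origin under its centre
- spare_tube: loose spare vacuum tube standing on its base, 50 mm in diameter, 113 mm high; origin under its centre
- fuse_tin: loose yellow tin, 88 x 63 x 50 mm; origin under its centre
- hinge (a point): centre of the arm's hinge in its steel clevis, which is up to 177 mm high: 200 mm from the ball along the deck's y and 10 mm higher. The hinge axis is level, along the deck's x. From here to the coupler runs the copper bar, 18 mm wide, 10 mm thick
Mind the look-alikes: they are no part of the job. Of the things that look like the tray, the largest one is meant.

How it is judged:
On the way, in this order (a step that is already met when the one before it is completed fails the run):
1. the lock pin lies in the tray, let go, with the arm still coupled (x of lock_pin_mid in the frame of tray between -0.072 and 0.072 m and y of lock_pin_mid in the frame of tray between -0.062 and 0.062 m and height (world z) of lock_pin_mid below 0.045 m and contact force between the fingers and lock_pin below 0.05 N and linear speed of lock_pin below 0.05 m/s and value of joint earth_arm below 0.05 rad), for 0.2 s.
2. the latch is pulled out by the gripper while the coupler is still down on the ball (value of joint latch above 0.012 m and value of joint earth_arm below 0.05 rad and contact force between the fingers and latch above 1 N), for 0.04 s.
3. the coupler is lifted clear of the ball in the gripper (value of joint earth_arm above 0.3 rad and contact force between the fingers and earth_arm above 1 N), for 0.2 s.
At the end, for the whole second after the job is handed in: The fingers hold the earthing arm or its latch (more than 1 N) with the arm raised between 0.33 and 0.62 rad (coupler about 65 to 118 mm above the ball), steady (under 0.1 rad/s), touching neither screwdriver nor pin; the lock pin lies in the tray at rest, let go (value of joint earth_arm between 0.33 and 0.62 rad and velocity of joint earth_arm between -0.1 and 0.1 rad/s and contact force between the fingers and earth_arm above 1 N and contact force between earth_arm and screwdriver below 0.1 N and contact force between earth_arm and lock_pin below 0.1 N and x of lock_pin_mid in the frame of tray between -0.072 and 0.072 m and y of lock_pin_mid in the frame of tray between -0.062 and 0.062 m and height (world z) of lock_pin_mid below 0.045 m and contact force between the fingers and lock_pin below 0.05 N and linear speed of lock_pin below 0.05 m/s); the arm keeps its last pose, push and grip.
It fails at once if the arm is forced up against its closed latch (more than 30 N between latch and ball) (contact force between latch and hv_deck above 30 N).
It fails at once if the lock pin is dropped or thrown (contact force between the fingers and lock_pin below 0.05 N and linear speed of lock_pin above 1.2 m/s).
It fails at once if another thing on the bench is displaced by more than 30 mm (distance of any of multimeter, screwdriver, solder_reel, solvent_bottle, spare_tube, fuse_tin from where it was at the start of the episode above 0.03 m).
It also fails if it takes over 59 s, if anything falls off the work surface, if the arm or the gripper's body presses on something with over 40 N, if the wrist force passes 120 N, or if a joint passes its speed limit or range.

ROBOT

A 6-joint arm with a two-finger parallel gripper is mounted at the origin on the work surface. World frame = base frame: x ahead of the robot, y to its left, z up, the work surface at z = 0. Lengths are in m, angles in rad, forces in N, time in s.
With the tool pointing down it reaches from about 0.375 to 0.975 m from the base axis. Payload 3.8 kg.
Tool frame: the origin (TCP) lies at the very end of the fingers, on their centre line; the grasp point (between the pads) lies 19 mm behind it; z points along the fingers, y is the line along which they close (so a half turn about z gives the same grasp; the last joint's range is limited). The gripper opens to 85 mm and grips with 20 to 120 N. Pads are 22 mm wide; open, the fingers measure 114 mm over their backs; the gripper's body (76 mm by 85 mm) begins 54 mm behind the grasp point. The pads swing forward as they close: fully open they stand 13 mm farther back than shut.
Start: joints at [-1.27, 0.264, 1.604, -0, 1.274, -0.037], TCP at [0.224, -0.637, 0.231] pointing down, gripper open.
Joint ranges: [-2.63, 2.63], [-0.94, 2.18], [0.31, 2.57], [-1.31, 4.45], [0, 2.66], [-2.55, 2.55]. Speed limits (rad/s): [2.57, 2.57, 3.14, 3.14, 3.14, 3.14].

INTERFACE

Orientations are given as a rotation vector (axis times angle).
In Python, from workcell import bot gives the robot as it stands.
- The arm moves only by the shell command python3 -m creep 'ROWS' [FORCE]. ROWS is JSON, a list of rows, each a list of 5 numbers: the shift along the tool's x, y, z in units of 0.05 m (1.0 is 0.05 m), then the turn about the tool's z in units of 0.1 rad (1.0 is 0.1 rad), then the opening, from 0 (shut) to 1 (fully open). In form: [[tx, ty, tz, spin, hand], ...]. A call has 1 to 20 rows; each row shifts and turns the commanded pose from where the row before left it, along the tool's axes as they then stand; what a row does not reach is not made up. A row lasts 1/8 s, in which the tool goes at most 62.5 mm and 10.7 degrees, less where a joint would pass 70% of its speed; a pose out of reach is approached as far as the arm can. A call with a number of a shift or a turn outside -1 to 1 is refused whole. A call with a gripper value outside its range is refused whole. The fingers move at their own pace and stop on an object; FORCE is the grip in N (left out, the last holds). Time passes only in rows, so rows that do not move let the fingers close. It gives the time, the measured TCP pose, the force, the opening and the grip force at its end, in the units of the state.
- bot.read_state(): the state, without advancing time (a new reading comes with each control period).
- bot.read_camera(name): name is "scene" or "top" or "wrist"; returns a dict with "pixels" (400x640x3 uint8, red, green, blue), "vfov" (degrees; the focal length in pixels is half the picture's height over the tangent of half this angle, whatever the lens; pixels are square), "cx", "cy" (the principal point, pixels), "dist_coeffs" ([k1, k2, p1, p2, k3] as OpenCV has them; the pictures are not rectified), "world_to_cam" (4x4, takes a point from world to camera coordinates). Camera axes: x right, y down, z forward; pixel columns grow to the right and rows downward; lengths in m; the calibration is good to about 2 mm. A picture is of the moment at which its call begins. There is no depth.
- bot.finish_job(): hands the job in; it is judged then, once.
Trained networks look in a picture, given as the dict that the camera call returned (one of the last four; its "shot" number tells which), for a name from the list of things; names that differ only in an ending like _2 or _b are one class to them, and where a whole thing is asked for, a point or a joint stands for the part that bears it (a point fixed in the world has none). Each returns a list of dicts, best first, with "score" (0 to 1); they miss things now and then, are a little off and sometimes report something else, mostly with a low value. They report only what shows in the picture. A call takes as long as a camera call. They do not tell look-alikes from the thing itself.
- bot.look_for(target, picture): "bbox" ([left, top, right, bottom] in pixels, round what is visible of it).
- bot.regions_of(target, picture): "mask" (400x640 bool, what is visible of it) and "bbox" ([left, top, right, bottom] in pixels, round what is visible of it).
The state is a dict: "time": time; "q": joint angles; "joint_vel": joint speeds; "joint_torque": joint torques, N m; "tool_pos": TCP position; "tcp_rot": TCP orientation; "wrist_force": force on the tool from outside, world axes, zero at the start; "torque": the same for the moment, N m; "width": opening from 0.0 (shut) to 1.0 (fully open); "grip_force": force on a finger pad.
Only numpy, scipy, OpenCV 4.12 (cv2) and the standard library are available. Lean on these libraries where they do the work, as an engineer would, in place of code of your own. Each camera call takes 0.05 s, during which the arm holds its last target. There are 200 camera calls.

## Working session

There is one attempt and no reset: what is moved stays moved. The work goes in short steps, Python scripts to look and compute and a shell command to move; the robot and the scene stay as the last step left them, time stands still between calls to the robot, and variables do not carry over. Pictures are saved under pics/ and viewed, at most 10 in all, crops included, and the job is handed in when it is done.

```bash
mkdir -p pics
cat > h.py <<'E'
import numpy as np,cv2
from scipy.spatial.transform import Rotation as R
from workcell import bot
def K(p):
    f=200/np.tan(np.radians(p["vfov"])/2); return np.array([[f,0,p["cx"]],[0,f,p["cy"]],[0,0,1.]])
def ray(p,u,v):
    n=cv2.undistortPoints(np.array([[[u,v]]],float),K(p),np.array(p["dist_coeffs"],float))[0,0]
    T=np.array(p["world_to_cam"]); d=T[:3,:3].T@np.array([n[0],n[1],1]); o=-T[:3,:3].T@T[:3,3]; return o,d
def atz(p,u,v,z):
    o,d=ray(p,u,v); return o+d*(z-o[2])/d[2]
def proj(p,X):
    T=np.array(p["world_to_cam"]); r,_=cv2.Rodrigues(T[:3,:3])
    return cv2.projectPoints(np.atleast_2d(np.array(X,float)),r,T[:3,3],K(p),np.array(p["dist_coeffs"],float))[0][:,0]
def save(p,n): cv2.imwrite("pics/"+n,p["pixels"][:,:,::-1])
E
python3 - <<'E'
from h import *
for c in ["top","scene"]:
    p=bot.read_camera(c); save(p,c+".png"); print(c,np.round(np.array(p["world_to_cam"]),3).tolist(),p["vfov"])
    for t in ["hv_deck","tray","lock_pin","latch_grip","earth_arm","hinge","coupler","screwdriver","multimeter"]:
        print(t,[(np.round(d["bbox"]).tolist(),round(d["score"],2)) for d in bot.look_for(t,p)[:3]])
print(bot.read_state())
E
```

```text
top [[0.008, -1.0, 0.024, -0.057], [-0.995, -0.011, -0.101, 0.513], [0.101, -0.023, -0.995, 1.475], [0.0, 0.0, 0.0, 1.0]] 52.738073622458124
hv_deck [([249.0, 147.0, 359.0, 241.0], 0.86)]
tray [([389.0, 187.0, 427.0, 228.0], 0.89), ([440.0, 196.0, 460.0, 228.0], 0.81), ([390.0, 252.0, 412.0, 282.0], 0.59)]
lock_pin []
latch_grip []
earth_arm [([270.0, 172.0, 340.0, 216.0], 0.69)]
hinge [([249.0, 144.0, 360.0, 238.0], 0.73)]
coupler [([269.0, 173.0, 338.0, 216.0], 0.78), ([171.0, 166.0, 188.0, 186.0], 0.36)]
screwdriver [([307.0, 201.0, 325.0, 239.0], 0.59)]
multimeter [([193.0, 194.0, 222.0, 234.0], 0.78)]
scene [[0.621, 0.784, 0.005, -0.283], [0.556, -0.437, -0.707, -0.226], [-0.552, 0.442, -0.707, 1.397], [0.0, 0.0, 0.0, 1.0]] 57.6964109528885
hv_deck [([265.0, 164.0, 416.0, 290.0], 0.83)]
tray [([168.0, 215.0, 206.0, 250.0], 0.77), ([128.0, 296.0, 167.0, 343.0], 0.75), ([177.0, 252.0, 250.0, 321.0], 0.72)]
lock_pin [([295.0, 180.0, 383.0, 221.0], 0.33), ([261.0, 163.0, 418.0, 287.0], 0.24)]
latch_grip [([294.0, 182.0, 304.0, 201.0], 0.75)]
earth_arm [([295.0, 182.0, 384.0, 218.0],
[... 201 characters left out ...]
]
{'time': 1.0, 'q': array([-1.26990880e+00,  2.63879562e-01,  1.60397624e+00,  4.35361627e-05,
        1.27367281e+00, -3.68836768e-02]), 'joint_vel': array([-8.13905213e-04, -1.44286218e-03, -1.38930831e-04,  1.39774609e-03,
        7.59442125e-06,  2.21188040e-03]), 'joint_torque': array([-2.51331454e-03, -5.15083587e+01, -3.67741656e+01, -2.17309012e-04,
        7.61669489e-04, -3.59189926e-05]), 'tool_pos': array([ 0.2237124 , -0.63686836,  0.23130636]), 'tcp_rot': array([3.09684243e+00, 5.28021689e-01, 7.80605799e-05]), 'wrist_force': array([-0.37256904, -0.21050027,  0.29226489]), 'torque': array([-0.01251637, -0.02479479, -0.02989017]), 'grip_force': 0.0, 'width': 1.0017092470227449}
```

View pics/top.png

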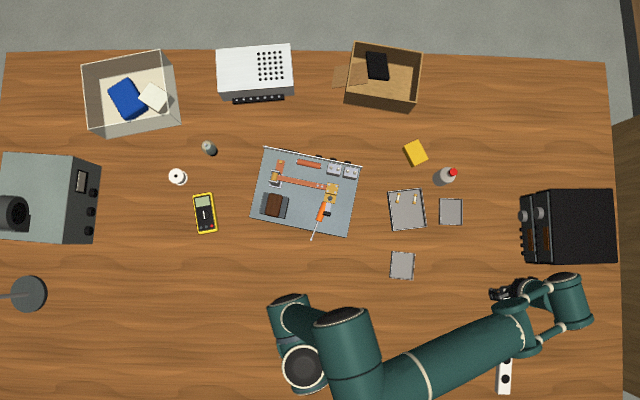

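View pics/scene.png

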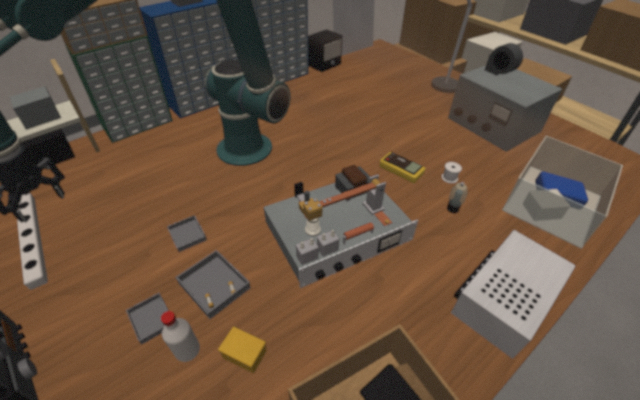

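The top picture shows the deck at about (305,192), with the coupler on its right near (330,192). The largest tray, holding two fuses, is at (407,210); smaller look-alikes sit at (450,212) and (402,265). The scene picture agrees: the latch grip is at (299,191) and the large tray at (213,283).

```bash
cat > fit.py <<'E'
from h import *
from scipy.optimize import least_squares
E
python3 - <<'E'
from h import *
p=bot.read_camera("top")
m=max(bot.regions_of("hv_deck",p)[:1],key=lambda d:d["score"])["mask"].astype(np.uint8)
r=cv2.minAreaRect(cv2.findNonZero(m)); b=cv2.boxPoints(r); print(r)
P=np.array([atz(p,u,v,.07) for u,v in b])[:,:2]; print(P.round(3),np.linalg.norm(P-np.roll(P,-1,0),axis=1).round(3),P.mean(0))
for d in bot.regions_of("tray",p)[:3]:
    r=cv2.minAreaRect(cv2.findNonZero(d["mask"].astype(np.uint8))); b=cv2.boxPoints(r)
    Q=np.array([atz(p,u,v,.03) for u,v in b])[:,:2]; print("tray",d["score"],Q.mean(0).round(3),np.linalg.norm(Q-np.roll(Q,-1,0),axis=1).round(3),Q.round(3).tolist())
big=cv2.resize(p["pixels"][140:245,240:435],None,fx=4,fy=4,interpolation=cv2.INTER_CUBIC)
cv2.imwrite("pics/topcrop.png",big[:,:,::-1])
w=bot.read_camera("wrist");print(np.round(np.array(w["world_to_cam"]),3).tolist(),w["vfov"])
E
```

```text
((305.30242919921875, 190.56365966796875), (101.254150390625, 76.27537536621094), 11.888657569885254)
[[ 0.446  0.21 ]
 [ 0.72   0.16 ]
 [ 0.647 -0.204]
 [ 0.374 -0.147]] [0.279 0.371 0.279 0.364] [0.54684672 0.00447626]
tray 0.91 [ 0.48  -0.538] [0.097 0.106 0.096 0.105] [[0.532, -0.49], [0.533, -0.587], [0.427, -0.584], [0.427, -0.488]]
tray 0.73 [ 0.277 -0.354] [0.099 0.092 0.099 0.092] [[0.232, -0.303], [0.33, -0.314], [0.322, -0.406], [0.223, -0.395]]
tray 0.72 [ 0.486 -0.374] [0.137 0.151 0.136 0.15 ] [[0.551, -0.296], [0.571, -0.432], [0.421, -0.45], [0.402, -0.316]]
[[0.332, -0.943, -0.001, -0.674], [-0.91, -0.32, 0.264, -0.035], [-0.25, -0.087, -0.964, 0.378], [0.0, 0.0, 0.0, 1.0]] 68.38528907703558
```

View pics/topcrop.png

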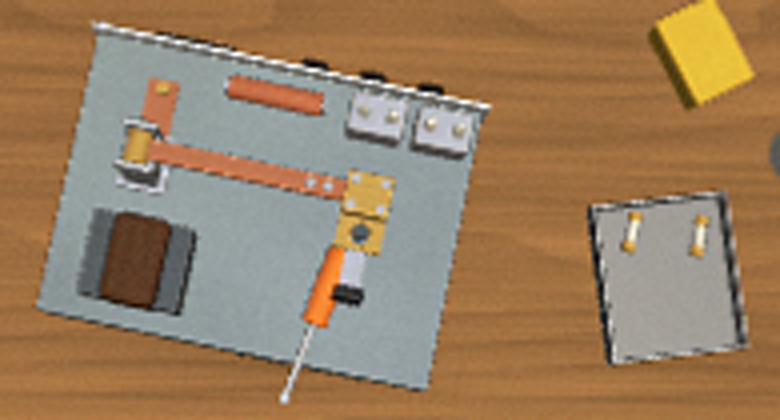

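The crop shows the coupler's brass top at (366,190), the pin at (360,232), the black grip at (348,294) and the hinge at (140,150). The tray is at (668,278) with its fuses at the top (+x side). The screwdriver lies below the grip.

Run:
```python
from h import *
from scipy.optimize import least_squares
p=bot.read_camera("top")
obs=[((38,308),(-.13,.18,.07)),((427,388),(-.13,-.18,.07)),((360,232),(-.014,-.09,.187)),((348,294),(-.066,-.09,.176)),((366,193),(.02,-.09,.17))]
uv=np.array([(240+(a[0]+.5)/4-.5,140+(a[1]+.5)/4-.5) for a,_ in obs]); X=np.array([b for _,b in obs])
def W(s,X): 
    c,t=np.cos(s[2]),np.sin(s[2]); return np.array([[c,-t,0],[t,c,0],[0,0,1]])@np.array(X).T+np.array([[s[0]],[s[1]],[0]])
r=least_squares(lambda s:(proj(p,W(s,X).T)-uv).ravel(),[.547,.004,-.2])
print(r.x,r.fun.reshape(-1,2).round(2))
for n,x in [("ball",(.02,-.09,.15)),("pin",(-.014,-.09,.17)),("grip",(-.066,-.09,.164)),("hinge",(.02,.11,.16))]: print(n,W(r.x,[x]).ravel().round(4))
T=np.array([[1,0],[0,1]])
pin=W(r.x,[(-.014,-.09,.17)]).ravel()
s=bot.read_state(); Rm=R.from_rotvec(s["tcp_rot"]).as_matrix()
print(Rm.round(3)); tgt=pin+[0,0,.10]; print("delta tool units",(Rm.T@(tgt-s["tool_pos"])/.05).round(2))
```

```text
[ 0.54049636  0.00652688 -0.1935667 ] [[-0.83  0.34]
 [ 0.09  0.62]
 [ 0.23 -0.47]
 [-0.01 -0.46]
 [ 0.49  0.03]]
ball [ 0.5428 -0.0856  0.15  ]
pin [ 0.5094 -0.0791  0.17  ]
grip [ 0.4584 -0.0691  0.164 ]
hinge [0.5813 0.1106 0.16  ]
[[ 0.943  0.331 -0.   ]
 [ 0.331 -0.943  0.   ]
 [-0.    -0.    -1.   ]]
delta tool units [ 9.09 -8.63 -0.77]
```

```bash
python3 -m creep '[[0.65,-0.62,-0.1,0,1],[0.65,-0.62,-0.1,0,1],[0.65,-0.62,-0.1,0,1],[0.65,-0.62,-0.1,0,1],[0.65,-0.62,-0.1,0,1],[0.65,-0.62,-0.1,0,1],[0.65,-0.62,-0.1,0,1],[0.65,-0.62,-0.1,0,1],[0.65,-0.62,-0.1,0,1],[0.65,-0.62,-0.1,0,0.6],[0.65,-0.62,-0.1,0,0.6],[0.65,-0.62,-0.1,0,0.6],[0.65,-0.62,-0.1,0,0.6],[0.65,-0.62,-0.1,0,0.6],[0,0,0,0.9,0.6],[0,0,0,0.9,0.6],[0,0,0,0.9,0.6],[0,0,0,0.9,0.6],[0,0,0,0.9,0.6],[0,0,0,0.8,0.6]]'
python3 - <<'E'
from h import *
s=bot.read_state(); print(s["q"].round(3),s["tool_pos"].round(4))
p=bot.read_camera("wrist"); save(p,"w1.png")
for t in ["lock_pin","latch_grip","coupler"]: print(t,[(np.round(d["bbox"]).tolist(),round(d["score"],2)) for d in bot.look_for(t,p)[:3]])
print("proj pin top, grip top, coupler top, hinge",proj(p,[(.5094,-.0791,.187),(.4584,-.0691,.176),(.5428,-.0856,.17),(.5813,.1106,.16)]).round(0).tolist())
E
```

```text
time: 3.75
tool_pos: [0.5091, -0.0766, 0.3014]
tcp_rot: [3.127, -0.306, 0.0]
wrist_force: [-0.1, -1.0, -0.4]
width: 0.605
grip_force: 0.0
[-0.198 -0.079  1.849 -0.     1.372  1.568] [ 0.5091 -0.0766  0.3014]
lock_pin [([319.0, 183.0, 338.0, 206.0], 0.66)]
latch_grip [([316.0, 208.0, 342.0, 252.0], 0.65)]
coupler [([100.0, 141.0, 352.0, 259.0], 0.94)]
proj pin top, grip top, coupler top, hinge [[327.0, 201.0], [327.0, 249.0], [327.0, 161.0], [118.0, 160.0]]
```

View pics/w1.png

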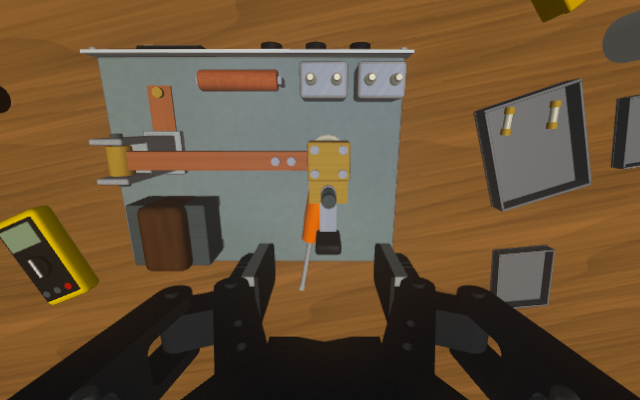

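The wrist picture matches the projected model to about 1 px: pin at (328,200), coupler at (328,161), grip at (328,249) and hinge at (118,160). Descending on the pin.

```bash
python3 -m creep '[[-0.04,0.06,0.7,0,0.6],[0,0,0.7,0,0.6],[0,0,0.6,0,0.6],[0,0,0.4,0,0.6],[0,0,0.26,0,0.6],[0,0,0.1,0,0.6],[0,0,0,0,0],[0,0,0,0,0],[0,0,0,0,0],[0,0,0,0,0],[0,0,0,0,0]]' 40
```

```text
time: 5.32
tool_pos: [0.5073, -0.0793, 0.1642]
tcp_rot: [3.127, -0.301, 0.003]
wrist_force: [-0.1, 0.0, 4.2]
width: 0.143
grip_force: 39.1
```

```bash
python3 -m creep '[[0,0,-0.1,0,0],[0,0,-0.15,0,0],[0,0,-0.2,0,0],[0,0,-0.3,0,0],[0,0,-0.4,0,0],[0,0,-0.4,0,0],[0,0,-0.4,0,0]]'
python3 - <<'E'
from h import *
s=bot.read_state(); Rm=R.from_rotvec(s["tcp_rot"]).as_matrix()
p=bot.read_camera("wrist"); save(p,"w2.png")
ax=np.array([.9845,.1305]) # tray x approx below
q=np.array([0.486-.03,-0.374,0]);print("to tray",(Rm.T@(q-s["tool_pos"])/.05).round(2))
E
```

```text
time: 6.2
tool_pos: [0.5066, -0.0791, 0.2625]
tcp_rot: [3.127, -0.301, 0.001]
wrist_force: [0.9, -0.1, 0.1]
width: 0.145
grip_force: 39.0
to tray [0.13 5.98 5.25]
```

View pics/w2.png

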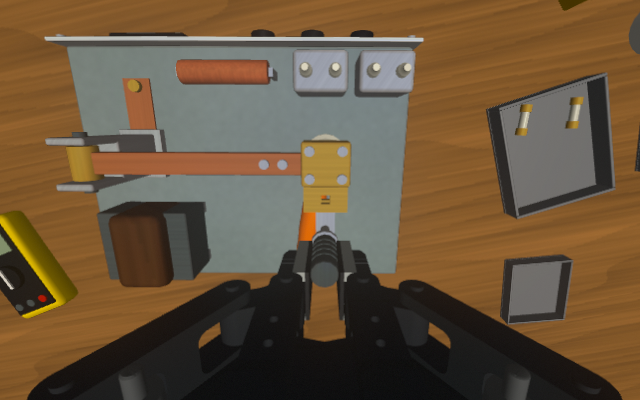

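The pin is out of its hole and held between the fingers at about (325,260), and the tray is clear. Carrying it over.

```bash
python3 -m creep '[[0.06,0.5,0,0,0],[0.06,0.8,0,0,0],[0.06,0.9,0,0,0],[0.06,0.9,0,0,0],[0.06,0.9,0,0,0],[0.06,0.9,0,0,0],[0.06,0.7,0,0,0],[0.01,0.37,0.3,0,0],[0,0,0.6,0,0],[0,0,0.7,0,0],[0,0,0.7,0,0],[0,0,0.7,0,0],[0,0,0.6,0,0],[0,0,0.4,0,0],[0,0,0.2,0,0],[0,0,0.05,0,0],[0,0,0,0,0],[0,0,0,0,0]]'
```

```text
time: 8.5
tool_pos: [0.4715, -0.3769, 0.0495]
tcp_rot: [3.126, -0.301, 0.003]
wrist_force: [-0.2, -0.4, -0.4]
width: 0.148
grip_force: 39.1
```

```bash
python3 -m creep '[[0,0,0.04,0,0],[0,0,0,0,0],[0,0,0,0,0.3],[0,0,0,0,0.5],[0,0,0,0,0.6],[0,0,0,0,0.6],[0,0,-0.3,0,0.6],[0,0,-0.5,0,0.6],[0,0,-0.7,0,0.6],[0,0,-0.7,0,0.6],[0,0,-0.7,0,0.6],[0,0,-0.7,0,0.6]]'
python3 - <<'E'
from h import *
p=bot.read_camera("wrist"); save(p,"w3.png")
for t in ["lock_pin","tray"]: print(t,[(np.round(d["bbox"]).tolist(),round(d["score"],2)) for d in bot.look_for(t,p)[:3]])
E
```

```text
time: 10.0
tool_pos: [0.4708, -0.3763, 0.2289]
tcp_rot: [3.126, -0.301, 0.002]
wrist_force: [-0.7, 0.8, 0.6]
width: 0.596
grip_force: 0.0
lock_pin [([278.0, 172.0, 324.0, 188.0], 0.73)]
tray [([423.0, 96.0, 503.0, 194.0], 0.9), ([304.0, 278.0, 370.0, 342.0], 0.77), ([249.0, 90.0, 393.0, 242.0], 0.69)]
```

View pics/w3.png

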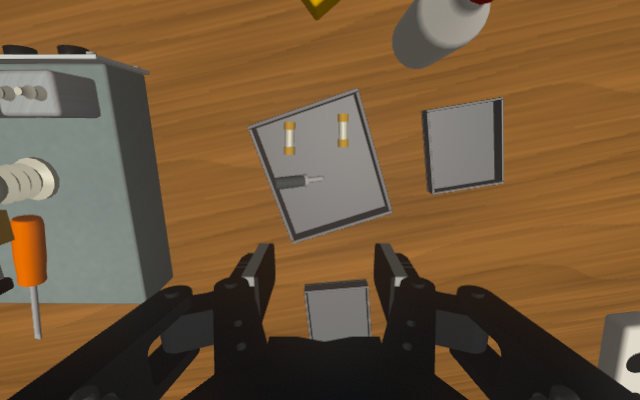

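The pin lies flat in the large tray around (303,181). Next: back above the latch grip, turning a quarter turn so the fingers close along deck x.

```bash
python3 -m creep '[[-0.1,-0.4,-0.4,0,0.36],[-0.18,-0.8,-0.2,0,0.36],[-0.19,-0.8,0,0,0.36],[-0.19,-0.8,0,0,0.36],[-0.19,-0.8,0,0,0.36],[-0.19,-0.8,0,0,0.36],[-0.19,-0.8,0,0,0.36],[-0.19,-0.79,0,0,0.36],[0,0,0,-1,0.36],[0,0,0,-1,0.36],[0,0,0,-1,0.36],[0,0,0,-1,0.36],[0,0,0,-1,0.36],[0,0,0,-1,0.36],[0,0,0,-1,0.36],[0,0,0,-1,0.36],[0,0,0,-1,0.36],[0,0,0,-1,0.36],[0,0,0,-1,0.36],[0,0,0,-1,0.36]]'; python3 -m creep '[[0,0,0,-1,0.36],[0,0,0,-1,0.36],[0,0,0,-1,0.36],[0,0,0,-0.7,0.36],[0,0,0,0,0.36]]';  python3 - <<'E'
from h import *
s=bot.read_state(); Rm=R.from_rotvec(s["tcp_rot"]).as_matrix();print(s["q"].round(2),np.arctan2(Rm[1,0],Rm[0,0]))
p=bot.read_camera("wrist"); save(p,"w4.png")
print("delta",(Rm.T@(np.array([.4584,-.0691,.145])-s["tool_pos"])/.05).round(3))
for t in ["latch_grip","coupler"]: print(t,[(np.round(d["bbox"]).tolist(),round(d["score"],2)) for d in bot.look_for(t,p)[:3]])
print(proj(p,[(.4584,-.0691,.176),(.5428,-.0856,.17)]).round(1).tolist())
c,t=np.cos(-.1936),np.sin(-.1936)
g=[np.array([.4584,-.0691,.176])+[c*a-t*b,t*a+c*b,0] for a,b in [(-.006,-.013),(-.006,.013),(.006,.013),(.006,-.013)]]
im=p["pixels"].copy()
for q in proj(p,g): cv2.circle(im,tuple(int(x) for x in q.round()),1,(255,0,0),-1)
o=cv2.resize(im[150:350,170:470],None,fx=2.6,fy=2.6);cv2.imwrite("pics/w4c.png",o[:,:,::-1])
E
```

```text
time: 12.65
tool_pos: [0.4574, -0.0685, 0.2551]
tcp_rot: [-2.747, -1.521, 0.003]
wrist_force: [0.6, 0.2, -0.4]
width: 0.359
grip_force: 0.0
time: 13.28
tool_pos: [0.4575, -0.0686, 0.2553]
tcp_rot: [-2.425, -1.995, 0.002]
wrist_force: [-1.1, 1.4, -0.7]
width: 0.358
grip_force: 0.0
[-0.2  -0.16  2.01 -0.    1.3  -0.01] 1.3770026896096228
delta [-0.007  0.024  2.206]
latch_grip [([314.0, 189.0, 373.0, 230.0], 0.7)]
coupler [([313.0, 0.0, 466.0, 240.0], 0.56)]
[[326.6, 214.3], [433.5, 212.1]]
```

View pics/w4c.png

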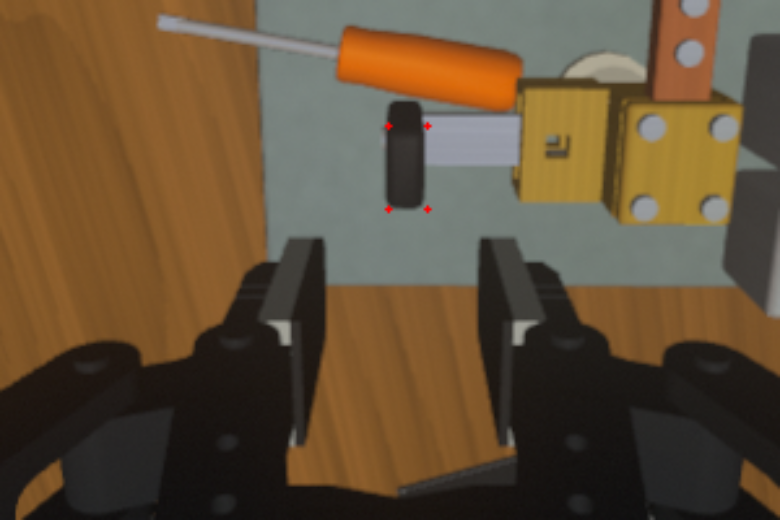

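The red predicted corners sit on the black grip's top at crop (405,168), with both fingers straddling it. Descending and gripping.

```bash
python3 -m creep '[[-0.01,0.01,0.6,0,0.36],[0,0,0.6,0,0.36],[0,0,0.5,0,0.36],[0,0,0.3,0,0.36],[0,0,0.2,0,0.36],[0,0,0,0,0.36],[0,0,0,0,0],[0,0,0,0,0],[0,0,0,0,0],[0,0,0,0,0]]' 80
```

```text
time: 14.68
tool_pos: [0.4582, -0.0692, 0.1473]
tcp_rot: [-2.425, -1.996, 0.001]
wrist_force: [-5.2, 1.2, 5.1]
width: 0.128
grip_force: 78.3
```

```bash
python3 -m creep '[[0,-0.06,0,0,0],[0,-0.1,0,0,0],[0,-0.1,0,0,0],[0,-0.1,0,0,0],[0,-0.05,0,0,0],[0,0,0,0,0],[0,0,0,0,0],[0,0,0,0,0]]'
```

```text
time: 15.68
tool_pos: [0.4422, -0.066, 0.1477]
tcp_rot: [2.42, 1.993, 0.009]
wrist_force: [7.8, -1.7, -3.6]
width: 0.123
grip_force: 77.9
```

```bash
python3 -m creep '[[0,-0.06,0,0,0],[0,-0.02,0,0,0],[0,0,0,0,0],[0,0,0,0,0],[0,0,0,0,0]]';python3 - <<'E'
from h import *
p=bot.read_camera("wrist"); o=cv2.resize(p["pixels"][100:330,250:550],None,fx=2.6,fy=2.6);cv2.imwrite("pics/w5.png",o[:,:,::-1])
E
```

```text
time: 16.3
tool_pos: [0.4386, -0.0653, 0.1478]
tcp_rot: [2.42, 1.992, 0.009]
wrist_force: [10.2, -1.4, -3.5]
width: 0.123
grip_force: 77.9
```

View pics/w5.png

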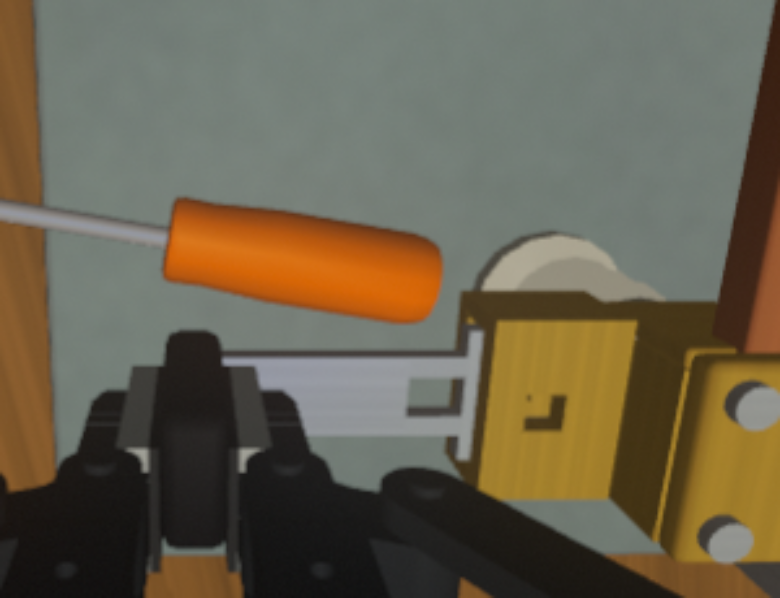

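Travel is 20 mm: the latch tongue shows out of the guide block at crop (430,390), and the 10 N pull fits the spring. Now lifting along the arc, gently at first.

```bash
python3 -m creep '[[0.01,0,-0.1,0,0],[0.01,0,-0.15,0,0],[0.01,0,-0.15,0,0],[0,0,0,0,0],[0,0,0,0,0]]'
```

```text
time: 16.98
tool_pos: [0.4386, -0.0639, 0.1675]
tcp_rot: [2.42, 1.992, 0.009]
wrist_force: [10.6, -1.4, -5.4]
width: 0.126
grip_force: 78.3
```

Free and light (about 5 N). Continuing the arc.

```bash
python3 -m creep '[[0.03,0,-0.19,0,0],[0.04,0,-0.2,0,0],[0.05,0,-0.19,0,0],[0.06,0,-0.19,0,0],[0.07,0,-0.19,0,0],[0.08,0,-0.18,0,0],[0.06,0,-0.13,0,0],[0.06,0,-0.11,0,0],[0,0,0,0,0],[0,0,0,0,0],[0,0,0,0,0],[0,0,0,0,0],[0,0,0,0,0]]';python3 - <<'E'
from h import *
s=bot.read_state();print(s["joint_vel"].round(3))
p=bot.read_camera("scene"); o=cv2.resize(p["pixels"][130:330,150:430],None,fx=2.8,fy=2.8);cv2.imwrite("pics/s6.png",o[:,:,::-1])
E
```

```text
time: 18.6
tool_pos: [0.4424, -0.0427, 0.2362]
tcp_rot: [2.419, 1.992, 0.006]
wrist_force: [9.2, -4.4, -4.7]
width: 0.125
grip_force: 78.2
[ 0.001 -0.001 -0.     0.    -0.002  0.001]
```

View pics/s6.png

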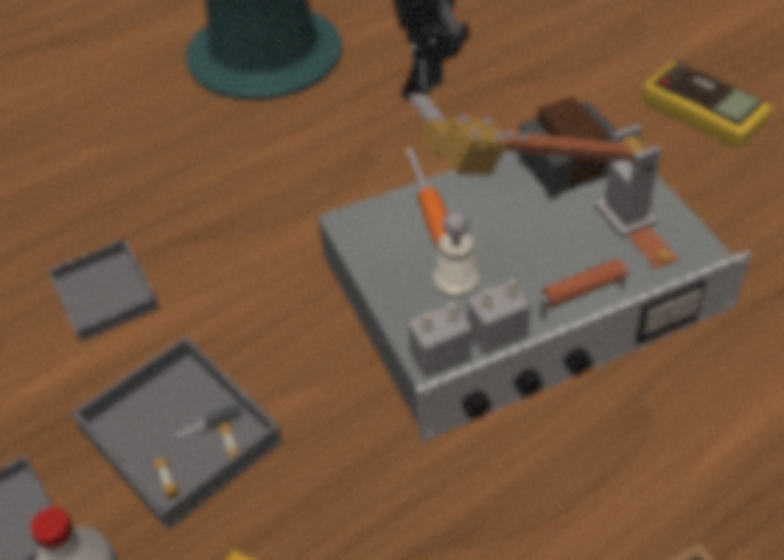

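The arm is raised clear of the ball (crop (456,225)) with the latch held in the gripper. The lift is 88 mm, about 0.46 rad, and steady. The pin is in the tray at (215,418).

```bash
python3 -c "
from workcell import bot
print(bot.finish_job())"
```

```text
the job is handed in; nothing more can be done
None
```

I handed the job in at about 18.6 s: the lock pin lies in the large tray, and the coupler is about 88 mm above the ball (about 0.46 rad), held steady by its latch grip. The hand-in returned no verdict.

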